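# Wake the inspection camera and present a mirror to it

## Task

Get the inspection camera ready on its control box: press the long front key, then the left round key, then the right round key, one at a time, each fully down for about half a second and let up again, and do not press the middle round key. Then lift the mirror mount out of the parts tray and present it to the camera in the air: upright, the mirror facing squarely into the lens, its centre on the lens axis and 10 cm from the lens glass. The program finishes while the gripper is still holding the mirror mount there, motionless; leave the camera and everything else where it stands.

Things in the scene. Friction and masses are not known exactly. Their poses are not given: they have to be found in the camera images.
- control_box: Low grey box, fixed, 110 (x) x 136 (y) mm, black deck 27 mm high. Origin: underside centre; own x points from its front (long key, nearest the robot) to its back (cable plug), y to its left. Four plain grey keys stand 9 mm proud: a long one (54 mm along y, 20 mm along x) in front; behind it a row of three round ones, 22 mm across, 42 mm apart: left (+y), middle, right (-y).
- key_long_top (a point): Centre of the top face of the long front key, 36 mm above the table when up.
- key_left_top (a point): Centre of the top face of the left round key (box's own +y side), 36 mm above the table when up.
- key_right_top (a point): Centre of the top face of the right round key (box's own -y side), 36 mm above the table when up.
- key_middle_top (a point): Centre of the top face of the middle round key, which must not be pressed; 36 mm above the table.
- key_long (a joint): Long front key. Joint value: 0 up, grows to 0.006 m fully down; a spring pushes it back up (0.7 N at the start, 5 N fully down). Counts as pressed beyond 0.004.
- key_left (a joint): Left round key. Joint value: 0 up, grows to 0.006 m fully down; a spring pushes it back up (0.7 N at the start, 5 N fully down). Counts as pressed beyond 0.004.
- key_right (a joint): Right round key. Joint value: 0 up, grows to 0.006 m fully down; a spring pushes it back up (0.7 N at the start, 5 N fully down). Counts as pressed beyond 0.004.
- key_middle (a joint): Middle round key, not to be pressed (stays below 0.003). Joint value: 0 up, grows to 0.006 m fully down; a spring pushes it back up (0.7 N at the start, 5 N fully down). Counts as pressed beyond 0.004.
- tray: Grey parts tray fixed to the table, 130 (x) by 250 (y) mm, rim 12 mm high and 4 mm thick, floor 4 mm thick; two ribs 9 mm high above the table divide it into three bays 80 mm apart along y. Origin: centre of the underside. The mirror mount, a filter cube and a lens tube stand one in each bay, in any order.
- mirror_mount: Black mirror mount, loose, 0.09 kg. Origin: underside centre. Plates 48 (y) x 48 (z) mm fill x -17 to +3 mm; the round mirror on the x = -17 face looks along own -x. Two thumb screws (12 mm wide) reach back to x = +20 at (y,z) = (18,42), (-18,6). Grasp from above across the 48 mm width (along y; it lies roughly across the tray), pads at x = -7, z = 28 mm.
- mirror (a point): Centre of the mirror's front face: (-17, 0, 24) mm in the mirror mount's frame. Axes as the mirror mount.
- lens (a point): Centre of the camera's lens glass, 86 mm in front of the 20 mm post (top 245 mm high). The camera looks along its own -x, to the robot's side; z up. Lens barrel 38 mm across, body 42 mm square; lens axis level, 150 to 210 mm above the table. The mirror's centre belongs at (-100, 0, 0) mm in this frame, with the mirror mount's own x opposite to this x.
- camera_stand: The camera's stand, fixed to the table: a black foot 75 mm square and 10 mm high with the steel post. Origin: on the post's axis, underside. Its x axis is that of the lens.
- camera_height (a joint): Height setting of the camera head on its post: the lens axis stands 0.15 m plus this value above the table. Clamped; leave it.
- filter_cube_b: Bystander in the tray: black filter cube with a round window, 41 x 38 x 43 mm high. Origin: underside centre.
- lens_tube_a: Bystander in the tray: black round lens tube, 31 mm across, 30 mm high. Origin: underside centre.
- dial_gauge: Bystander: dial gauge lying flat, 103 x 58 x 20 mm. Origin: underside centre.
- marker: Bystander: marker pen lying flat, 133 x 14 x 15 mm. Origin: underside centre.
- oil_bottle: Bystander: small bottle with a black cap, 28 mm across, 66 mm high. Origin: underside centre.
- tweezers: Bystander: steel tweezers lying flat, 128 x 13 x 10 mm. Origin: underside centre.
Mind the look-alikes: they are no part of the job. Leave any pink or yellow look-alike of the filter_cube_b alone.

How it is judged:
By the outcome, as a careful person would: the job done as asked, in the order asked, and still so for the second after the job is handed in, while the arm keeps its last pose, push and grip.
It also fails if it takes over 58 s, if anything falls off the work surface, if the arm or the gripper's body presses on something with over 40 N, if the wrist force passes 120 N, or if a joint passes its speed limit or range.

## Robot

A 7-joint arm with a two-finger parallel gripper is mounted at the origin on a cart in front of the work surface, level with it; the furniture and walls round the work are solid. World frame = base frame: x ahead of the robot, y to its left, z up, the work surface at z = 0. Lengths are in m, angles in rad, forces in N, time in s.
With the tool pointing down it reaches from about 0.35 to 0.9 m from the base axis. Payload 7.2 kg.
Tool frame: the origin (TCP) lies at the very end of the fingers, on their centre line; the grasp point (between the pads) lies 19 mm behind it; z points along the fingers, y is the line along which they close (so a half turn about z gives the same grasp; the last joint's range is limited). The gripper opens to 85 mm and grips with 20 to 120 N. Pads are 22 mm wide; open, the fingers measure 114 mm over their backs; the gripper's body (76 mm by 85 mm) begins 54 mm behind the grasp point. The pads swing forward as they close: fully open they stand 13 mm farther back than shut.
Start: joints at [-1.251, 0.411, -0.013, 1.596, 0.006, 1.134, -0.082], TCP at [0.236, 0.579, 0.231] pointing down, gripper open.
Joint ranges: [-2.95, 2.95], [-0.29, 1.99], [-1.47, 1.44], [0.14, 2.54], [-1.03, 4.17], [0.13, 1.85], [-2.86, 2.86]. Speed limits (rad/s): [2.39, 2.39, 3.01, 3.01, 3.14, 3.14, 3.14].

## Interface

Orientations are given as a rotation vector (axis times angle).
In Python, from station import r gives the robot as it stands.
- The arm moves only by the tool arm_command, never from a script. Its argument "deltas" is a list of rows, each a list of 3 entries, a list of its own where there are three numbers: the shift along the world's x, y, z in m, then the turn, a rotation vector about the world's x, y, z in degrees, then the finger opening in m, from 0 to 0.0854. In form: [[[x, y, z], [wx, wy, wz], gripper], ...]. A call has 1 to 20 rows; each row is the pose to reach, as a shift and turn from the pose commanded when the call began; what a row does not reach only later rows make up. A row lasts 1/10 s, in which the tool goes at most 50 mm and 8.59 degrees, less where a joint would pass 70% of its speed; a pose out of reach is approached as far as the arm can. A call with a gripper value outside its range is refused whole. The fingers move at their own pace and stop on an object; the grip force is fixed at half the most. Time passes only in rows, so rows that repeat a pose let the fingers close. It gives the time, the measured TCP pose, the force, the opening and the grip force at its end, in the units of the state.
- r.sense(): the state, without advancing time (a new reading comes with each control period).
- r.grab_frame(name): name is "scene" or "top"; returns a dict with "img" (480x640x3 uint8, red, green, blue), "camera_matrix" (3x3 intrinsics, pixels), "extrinsics" (4x4, takes a point from world to camera coordinates). Camera axes: x right, y up, looking along -z (the intrinsics and any distortion apply to the point x, -y, -z); pixel columns grow to the right and rows downward; lengths in m; the calibration is good to about 2 mm. A picture is of the moment at which its call begins. There is no depth.
- r.hand_in(): hands the job in; it is judged then, once.
The state is a dict: "time": time; "joint_pos": joint angles; "qd": joint speeds; "joint_torque": joint torques, N m; "eef_pos": TCP position; "orientation": TCP orientation; "wrist_force": force on the tool from outside, world axes, zero at the start; "wrist_torque": the same for the moment, N m; "opening": opening from 0.0 (shut) to 1.0 (fully open); "grasp_force": force on a finger pad.
Only numpy, scipy, OpenCV 4.12 (cv2) and the standard library are available. Lean on these libraries where they do the work, as an engineer would, in place of code of your own. Each camera call takes 0.05 s, during which the arm holds its last target. There are 200 camera calls.

## Working session

There is one attempt and no reset: what is moved stays moved. The work goes in short steps, Python scripts to look and compute and a tool call to move; the robot and the scene stay as the last step left them, time stands still between calls to the robot, and variables do not carry over. Pictures are saved under pics/ and viewed, at most 10 in all, crops included, and the job is handed in when it is done.

Besides the shell and the picture viewer there is one more tool, called after "Call:" in YAML: its name, and indented under it one key for each argument. arm_command: Moves the arm, as the interface text tells. Its arguments: {"type":"object","properties":{"deltas":{"type":"array","items":{"type":"array"}}},"required":["deltas"]}

```bash
mkdir -p pics
python3 - <<'E'
from station import r
import cv2,numpy as np,pickle
d={}
for n in("scene","top"):
    f=r.grab_frame(n);d[n]=f;cv2.imwrite(f"pics/{n}0.png",f["img"][:,:,::-1])
    E=np.array(f["extrinsics"]);print(n,np.array(f["camera_matrix"]).round(1).tolist(),(-E[:3,:3].T@E[:3,3]).round(3),E.round(3).tolist(),[k for k in f])
pickle.dump(d,open("f0.pkl","wb"))
s=r.sense();print(s)
E
```

```text
scene [[443.7, 0.0, 321.4], [0.0, 443.7, 233.9], [0.0, 0.0, 1.0]] [ 0.214 -0.771  0.571] [[0.867, -0.497, -0.014, -0.561], [0.268, 0.444, 0.855, -0.204], [-0.419, -0.746, 0.518, -0.781], [0.0, 0.0, 0.0, 1.0]] ['img', 'camera_matrix', 'extrinsics']
top [[474.5, 0.0, 317.3], [0.0, 474.5, 237.6], [0.0, 0.0, 1.0]] [ 0.527 -0.155  0.966] [[0.025, -0.999, -0.029, -0.139], [0.998, 0.023, 0.065, -0.585], [-0.064, -0.031, 0.997, -0.935], [0.0, 0.0, 0.0, 1.0]] ['img', 'camera_matrix', 'extrinsics']
{'time': 0.1, 'joint_pos': array([-1.25120006,  0.41180414, -0.0127245 ,  1.59695638,  0.00561744,
        1.13429927, -0.08219743]), 'qd': array([ 2.11065432e-05, -1.56921788e-03,  4.72733747e-04, -1.18146643e-03,
       -6.07204720e-04,  2.01043900e-03,  3.51882840e-04]), 'joint_torque': array([ 2.61348985e-03, -6.01825976e+01,  6.84157200e-01, -3.00090015e+01,
        1.40025123e-02,  6.35269724e-03, -1.89149057e-05]), 'eef_pos': array([0.23620892, 0.5781666 , 0.23054856]), 'orientation': array([-6.05236899e-01, -3.08257195e+00,  2.23325549e-03]), 'wrist_force': array([ 0.40759843, -0.46829497, -0.69455504]), 'wrist_torque': array([0.01984447, 0.01732908, 0.05265839]), 'grasp_force': 0.0, 'opening': 1.0000099906297704}
```

View pics/top0.png

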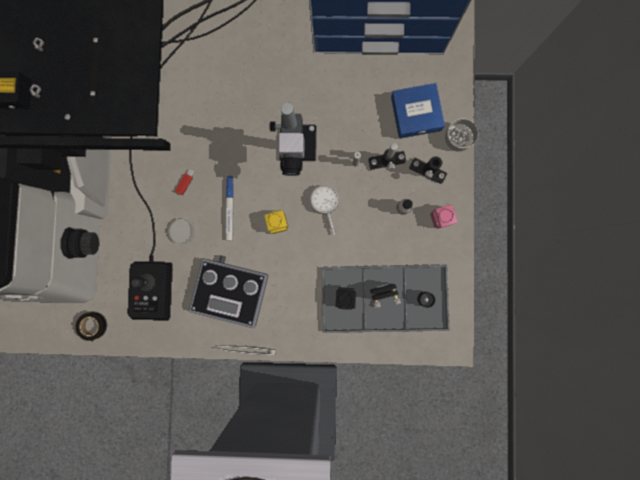

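View pics/scene0.png

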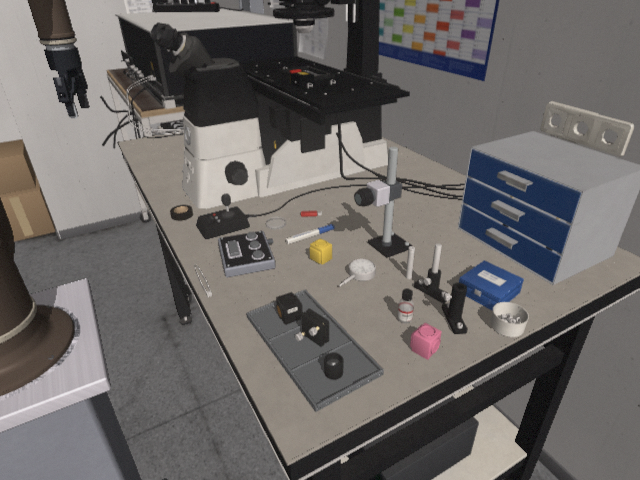

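Run:
```python
import cv2,numpy as np,pickle
d=pickle.load(open("f0.pkl","rb"))
def crop(n,x,y,w,h,s):
    c=d[n]["img"][y:y+h,x:x+w,::-1];return cv2.resize(c,(w*s,h*s),interpolation=cv2.INTER_CUBIC)
# A: top: box (180,250,100,75)x4, tray (318,260,... )
a=crop("top",180,250,100,75,4);b=crop("top",350,265,100,75,4)
c=crop("top",255,95,100,75,4);e=crop("scene",265,280,100,75,4)
cv2.imwrite("pics/a.png",np.vstack([np.hstack([a,b]),np.hstack([c,e])]))
a=crop("scene",345,140,80,120,5);b=crop("scene",205,220,80,60,5)
b=np.vstack([b,crop("scene",285,300,80,60,5)])
cv2.imwrite("pics/b.png",np.hstack([a,b]))
```

```text
(no output)
```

View pics/a.png

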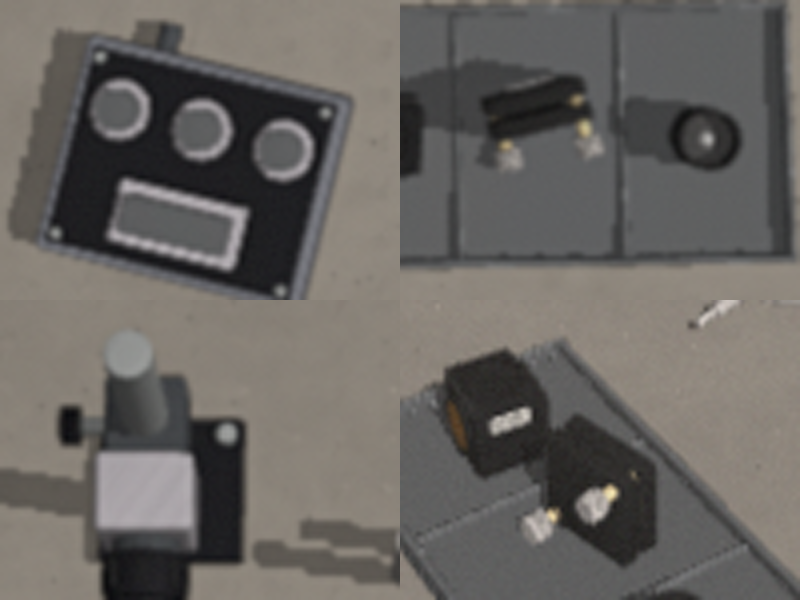

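View pics/b.png

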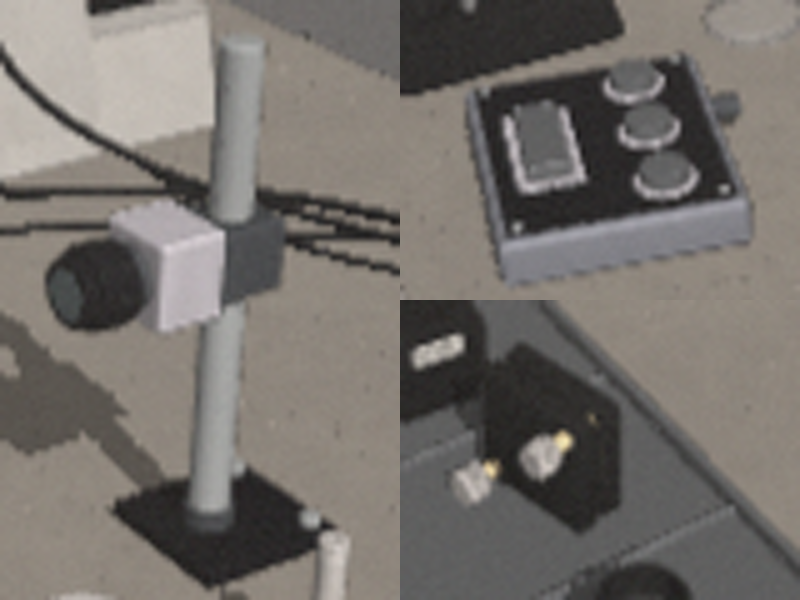

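```bash
cat > h.py <<'E'
import cv2,numpy as np,pickle
from scipy.optimize import least_squares
d=pickle.load(open("f0.pkl","rb"))
def proj(n,P):
    E=np.array(d[n]["extrinsics"]);K=np.array(d[n]["camera_matrix"])
    p=np.atleast_2d(P)@E[:3,:3].T+E[:3,3];p=p*[1,-1,-1]
    q=p@K.T;return q[:,:2]/q[:,2:]
def px(o,s,off,L):return np.array(o)+(np.array(L,float)-off+.5)/s-.5
def T(x,y,yaw,P,z=0):
    c,s=np.cos(yaw),np.sin(yaw);P=np.atleast_2d(P)
    return P@np.array([[c,s,0],[-s,c,0],[0,0,1]])+[x,y,z]
E
cat > fit.py <<'E'
from h import *
# box: keys local: long(xl,0), row x=xr
kt=px((180,250),4,(0,0),[(120,108),(202,130),(282,151),(176,224)])
ks=px((205,220),5,(400,0),[(635,75),(650,126),(667,173),(547,140)])
def kp(v):return T(v[0],v[1],v[2],np.array([[v[3],.042,.036],[v[3],0,.036],[v[3],-.042,.036],[v[4],0,.036]]))
f=lambda v:np.r_[(proj("top",kp(v))-kt).ravel(),(proj("scene",kp(v))-ks).ravel(),1000*(v[3]+v[4])]
s=least_squares(f,[.42,.0,-.2,.02,-.02]);print("keys",s.x.round(4),s.fun.round(1));print(kp(s.x).round(4))
# mount
ms=px((285,300),5,(400,300),[(487,360),(515,343),(620,405),(620,500),(580,533),(487,445)])
mt=px((350,265),4,(400,0),[(490,138),(593,120)])
W=.024
def mp(v,P):return T(v[0],v[1],v[2],np.array(P)*.001,.004)
S=[(3,-24,48),(-17,-24,48),(-17,24,48),(-17,24,0),(3,24,0),(3,-24,0)]
TP=[(3,-24,48),(3,24,48)]
f=lambda v:np.r_[(proj("scene",mp(v,S))-ms).ravel(),(proj("top",mp(v,TP))-mt).ravel()]
s=least_squares(f,[.42,-.3,3.0]);m=s.x;print("mount",m.round(4),np.degrees(m[2]),s.fun.round(1))
# camera
pt=px((255,95),4,(0,300),[(130,352)]);ps=px((345,140),5,(0,0),[(240,42)])
gl=px((345,140),5,(0,0),[(67,292)])
fs=px((345,140),5,(0,0),[(112,512),(210,585),(335,527)])
ft=px((255,95),4,(0,300),[(243,420),(243,562)])
bt=px((255,95),4,(0,300),[(97,452),(192,452),(197,528),(97,528)])
def cam(v):
    x,y,w,h,fx,fy,b=v
    foot=T(x,y,w,np.array([[-.0375+fx,.0375+fy,.01],[-.0375+fx,-.0375+fy,.01],[.0375+fx,-.0375+fy,.01]]))
    return T(x,y,0,[[0,0,.245]]),T(x,y,w,[[-.086,0,h]]),foot,T(x,y,w,[[b+.042,.021,h+.021],[b+.042,-.021,h+.021],[b,-.021,h+.021],[b,.021,h+.021]])
def f(v):
    p,g,F,B=cam(v)
    tb=(proj("top",B)-bt)
    return np.r_[(proj("top",p)-pt).ravel(),(proj("scene",p)-ps).ravel(),(proj("scene",g)-gl).ravel(),(proj("scene",F)-fs).ravel(),(proj("top",F[[2,1]])-ft).ravel(),.7*tb[:,0]]
s=least_squares(f,[.75,-.1,0,.18,0,0,-.06]);c=s.x;print("cam",c.round(4),np.degrees(c[2]),s.fun.round(1));print("glass",cam(c)[1],proj("top",cam(c)[1]))
# overlay
def draw(n,o,w,h,k):
    im=cv2.resize(d[n]["img"][o[1]:o[1]+h,o[0]:o[0]+w,::-1],None,fx=k,fy=k,interpolation=cv2.INTER_CUBIC)
    def ln(P,col):
        q=((proj(n,P)-o+.5)*k-.5).round().astype(int);cv2.polylines(im,[q.reshape(-1,1,2)],True,col,1)
    for x in(3,-17):ln(mp(m,[(x,-24,0),(x,24,0),(x,24,48),(x,-24,48)]),(0,255,0) if x==3 else (0,255,255))
    for y,z in((18,42),(-18,6)):ln(mp(m,[(3,y,z),(20,y,z)]),(255,0,255))
    p,g,F,B=cam(c);ln(F,(0,255,0))
    t=np.linspace(0,6.28,24)
    for x,rr in((-.086,.019),(-.055,.019)):ln(T(c[0],c[1],c[2],np.c_[x+0*t,rr*np.cos(t),c[3]+rr*np.sin(t)]),(0,0,255))
    for z in(c[3]-.021,c[3]+.021):
        B2=B.copy();B2[:,2]=z;ln(B2,(255,255,0))
    for z in(.01,.245):ln(T(c[0],c[1],0,np.c_[.01*np.cos(t),.01*np.sin(t),z+0*t]),(0,128,255))
    return im
a=np.hstack([draw("top",(350,265),100,75,4),draw("top",(250,95),100,75,4)[:, :]])
b=np.hstack([draw("scene",(275,295),100,75,4),draw("scene",(335,175),100,75,4)])
cv2.imwrite("pics/o1.png",np.vstack([a,b]))
E
python3 fit.py
```

```text
keys [ 0.4731  0.0477 -0.2277  0.0235 -0.0235] [ 0.5 -0.2  0.5 -0.3  1.  -0.2  0.7 -0.5 -0.5 -0.6 -0.6 -1.6 -0.8 -1.2
 -0.9 -0.9  0. ]
[[0.5055 0.0834 0.036 ]
 [0.496  0.0424 0.036 ]
 [0.4865 0.0015 0.036 ]
 [0.4502 0.0531 0.036 ]]
mount [ 0.4801 -0.2567  3.3683] 192.99117538198084 [-1.1  0.2  1.9 -1.6 -0.5 -0.7 -0.4  0.8 -0.7 -0.  -0.1  3.5  0.1 -0.6
 -1.  -1.1]
cam [ 7.747e-01 -8.020e-02  5.180e-02  1.537e-01  7.600e-03 -7.000e-04
 -2.880e-02] 2.9673352527473007 [-0.   0.1  0.1 -0.1  0.1  0.  -1.  -1.4 -0.2 -1.4 -0.3  0.1  0.5 -0.4
  1.4  0.1 -0.3  0.3 -0.1  0.1]
glass [[ 0.68879476 -0.08463116  0.15367856]] [[293.11114877 174.06392711]]
```

View pics/o1.png

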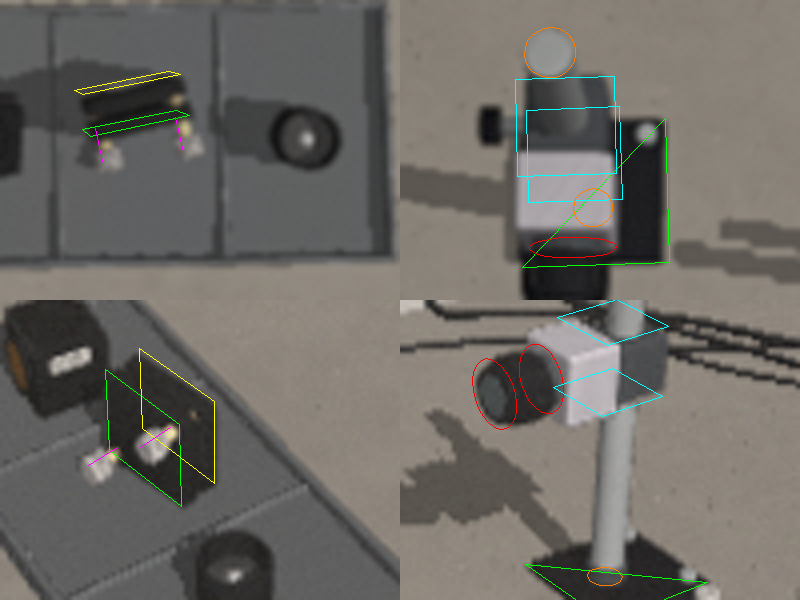

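```bash
cat > fit2.py <<'E'
from h import *
S5=lambda L:px((345,140),5,(0,0),L);T4=lambda L:px((255,95),4,(0,300),L)
obs=[("top","post",T4([(130,352)])),("scene","post",S5([(240,42)])),("scene","glass",S5([(67,292)])),
("scene","base",S5([(210,517)])),("scene","foot",S5([(112,512),(210,585),(335,527)])),("top","foot2",T4([(243,562),(243,420)])),
("top","body",T4([(97,528),(197,528),(192,452),(97,452)])),("scene","body",S5([(110,212),(160,252),(224,235),(165,200)])),
("scene","bb",S5([(165,330),(222,298)]))]
def M(v):
    x,y,w,h,fx,fy,b,L=v;q=.0375;k=.021
    f=[[-q+fx,q+fy,.01],[-q+fx,-q+fy,.01],[q+fx,-q+fy,.01]]
    g=dict(post=[[0,0,.245]],base=[[0,0,.01]],glass=[[-.086,0,h]],foot=f,foot2=f[1:],
     body=[[b,k,h+k],[b,-k,h+k],[b+L,-k,h+k],[b+L,k,h+k]],bb=[[b,-k,h-k],[b+L,-k,h-k]])
    return {a:T(x,y,w,np.array(p)) for a,p in g.items()}
def f(v,full=0):
    m=M(v);R=[proj(n,m[k])-o for n,k,o in obs]
    return R if full else np.concatenate(R).ravel()
s=least_squares(f,[.75,-.1,0,.18,0,0,-.06,.04],loss="soft_l1");c=s.x;print("cam",c.round(4),np.degrees(c[2]))
for (n,k,_),e in zip(obs,f(c,1)):print(n,k,e.round(1).tolist())
print("glass",M(c)["glass"],"target",T(c[0],c[1],c[2],[[-.186,0,c[3]]]))
mS=px((285,300),5,(400,300),[(487,360),(515,343),(620,405),(620,500),(580,533)])
mT=px((350,265),4,(400,0),[(490,138),(593,119),(583,78),(482,98)])
A=np.array([(3,-24,48),(-17,-24,48),(-17,24,48),(-17,24,0),(3,24,0)])*.001;B=np.array([(3,-24,48),(3,24,48),(-17,24,48),(-17,-24,48)])*.001
F=lambda v:np.r_[(proj("scene",T(*v,A,.004))-mS).ravel(),(proj("top",T(*v,B,.004))-mT).ravel()]
s=least_squares(F,[.48,-.25,3.3]);m=s.x;print("mount",m.round(4),np.degrees(m[2]),s.fun.round(1))
print("mount grasp xy",T(*m,[[-.007,0,0]]))
t=np.linspace(0,6.28,30)
def draw(n,o,w,h,k):
    im=cv2.resize(d[n]["img"][o[1]:o[1]+h,o[0]:o[0]+w,::-1],None,fx=k,fy=k,interpolation=cv2.INTER_CUBIC)
    def ln(P,col):cv2.polylines(im,[((proj(n,P)-o+.5)*k-.5).round().astype(int).reshape(-1,1,2)],True,col,1)
    g=M(c);ln(g["body"],(255,255,0));ln(g["bb"],(255,255,0));ln(g["foot"],(0,255,0))
    for x,rr in((-.086,.019),(c[6],.019),(-.086,.001)):ln(T(c[0],c[1],c[2],np.c_[x+0*t,rr*np.cos(t),c[3]+rr*np.sin(t)]),(0,0,255))
    return im
cv2.imwrite("pics/o2.png",np.hstack([draw("top",(265,100),66,80,6),draw("scene",(345,165),66,80,6)]))
E
python3 fit2.py
```

```text
cam [ 7.754e-01 -8.010e-02  3.610e-02  1.517e-01  7.600e-03 -4.000e-04
 -5.150e-02  3.230e-02] 2.0701726725280056
top post [[-0.1, -0.4]]
scene post [[0.3, -0.2]]
scene glass [[-0.1, 0.5]]
scene base [[-0.7, 0.6]]
scene foot [[-0.8, -1.8], [-0.4, -1.6], [-0.1, 0.2]]
top foot2 [[1.0, 0.1], [0.6, -0.5]]
top body [[0.0, -0.0], [-0.3, -0.5], [0.8, -0.2], [-0.1, 0.3]]
scene body [[-1.1, 0.0], [1.1, -0.9], [0.5, -1.2], [-0.1, -1.0]]
scene bb [[-0.9, 1.5], [-0.4, 4.0]]
glass [[ 0.68942767 -0.08321444  0.15170031]] target [[ 0.58949294 -0.08682679  0.15170031]]
mount [ 0.4794 -0.2578  3.3928] 194.39326578151523 [-1.4  0.8  1.4 -1.1 -0.5 -0.4 -0.3  1.1 -0.5  0.4  0.8  0.1 -0.4 -0.8
 -0.4 -0.8  0.3 -0.2]
mount grasp xy [[ 0.48616862 -0.25603102  0.        ]]
```

View pics/o2.png

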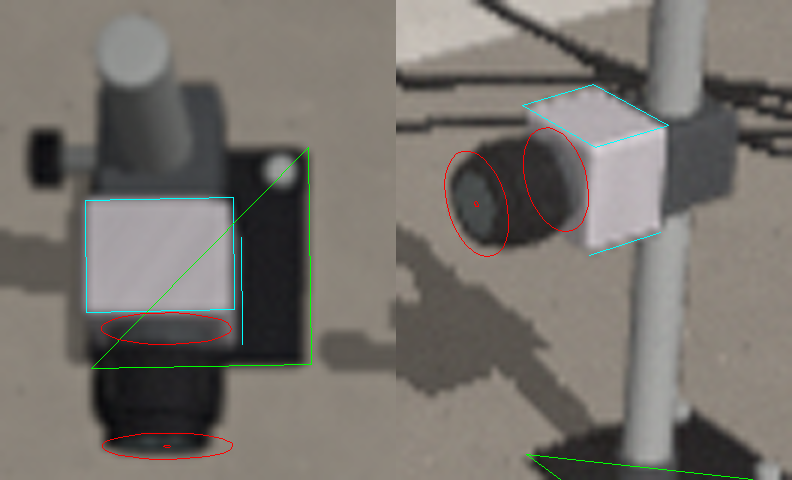

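Run:
```python
from h import *
gt=np.array([(158,443)])/6+[265,100]-.42;gs=np.array([(476-396,202)])/6+[345,165]-.42
s=least_squares(lambda v:np.r_[(proj("top",v)-gt).ravel(),(proj("scene",v)-gs).ravel()],[.69,-.08,.15])
print(s.x.round(4),s.fun.round(2))
for pp in ("top","scene"):
  print(pp,[np.linalg.norm(proj(pp,s.x+np.eye(3)[i]*.001)-proj(pp,s.x)).round(2) for i in range(3)])
# back project barrel mid px at z=h in top
for uv in [(159.5,380),(158,443),(160,255)]:
  z=s.x[2]+(.021 if uv[1]==255 else 0)
  q=np.array([uv])/6+[265,100]-.42
  print(uv,least_squares(lambda v:(proj("top",[v[0],v[1],z])-q).ravel(),[.7,-.08]).x.round(4))
q=px((255,95),4,(0,300),[(130,352)]);print(least_squares(lambda v:(proj("top",[v[0],v[1],.245])-q).ravel(),[.7,-.08]).x.round(4))
from station import r
from scipy.spatial.transform import Rotation as R
e=r.sense();print(R.from_rotvec(e["orientation"]).as_matrix().round(3))
```

```text
[ 0.6907 -0.0807  0.1509] [ 0.09 -0.14 -0.2   0.02]
top [np.float64(0.57), np.float64(0.57), np.float64(0.12)]
scene [np.float64(0.41), np.float64(0.32), np.float64(0.43)]
(159.5, 380) [ 0.7089 -0.0804]
(158, 443) [ 0.6904 -0.0805]
(160, 255) [ 0.7402 -0.0815]
[ 0.7748 -0.0802]
[[-0.926  0.378 -0.   ]
 [ 0.378  0.926 -0.001]
 [-0.    -0.001 -1.   ]]
```

Call:
arm_command:
  deltas:
    - [[0.064,-0.328,0],[0,0,0],0]
    - [[0.064,-0.328,0],[0,0,0],0]
    - [[0.064,-0.328,0],[0,0,0],0]
    - [[0.064,-0.328,0],[0,0,0],0]
    - [[0.064,-0.328,0],[0,0,0],0]
    - [[0.064,-0.328,0],[0,0,0],0]
    - [[0.064,-0.328,0],[0,0,0],0]
    - [[0.064,-0.328,0],[0,0,0],0]
    - [[0.214,-0.525,-0.14],[0,0,9],0]
    - [[0.214,-0.525,-0.14],[0,0,9],0]
    - [[0.214,-0.525,-0.14],[0,0,9],0]
    - [[0.214,-0.525,-0.14],[0,0,9],0]
    - [[0.214,-0.525,-0.14],[0,0,9],0]
    - [[0.214,-0.525,-0.14],[0,0,9],0]
    - [[0.214,-0.525,-0.14],[0,0,9],0]
    - [[0.214,-0.525,-0.14],[0,0,9],0]

```text
time: 1.7
eef_pos: [0.4501, 0.0533, 0.0904]
orientation: [-0.364, -3.118, 0.002]
wrist_force: [-0.6, 1.2, -0.0]
opening: 0.001
grasp_force: 0.0
```

Call:
arm_command:
  deltas:
    - [[0,0,-0.045],[0,0,0],0]
    - [[0,0,-0.055],[0,0,0],0]
    - [[0,0,-0.0605],[0,0,0],0]
    - [[0,0,-0.061],[0,0,0],0]
    - [[0,0,-0.061],[0,0,0],0]

```text
time: 2.2
eef_pos: [0.4504, 0.0544, 0.0314]
orientation: [0.36, 3.12, 0.001]
wrist_force: [-2.4, 1.3, 4.2]
opening: -0.001
grasp_force: 1.9
```

Call:
arm_command:
  deltas:
    - [[0,0,-0.0015],[0,0,0],0]
    - [[0,0,-0.0015],[0,0,0],0]
    - [[0,0,-0.002],[0,0,0],0]
    - [[0,0,-0.002],[0,0,0],0]

```text
time: 2.6
eef_pos: [0.4509, 0.0541, 0.0297]
orientation: [0.361, 3.119, 0.002]
wrist_force: [-5.0, 2.7, 15.1]
opening: -0.002
grasp_force: 7.7
```

Call:
arm_command:
  deltas:
    - [[0,0,0.0005],[0,0,0],0]
    - [[0,0,0.0005],[0,0,0],0]
    - [[0,0,0.018],[0,0,0],0]
    - [[0,0,0.035],[0,0,0],0]
    - [[0,0,0.035],[0,0,0],0]
    - [[0.055,0.03,0.035],[0,0,0],0]
    - [[0.055,0.03,0.035],[0,0,0],0]
    - [[0.055,0.03,0.035],[0,0,0],0]
    - [[0.055,0.03,0.015],[0,0,0],0]
    - [[0.055,0.03,0.005],[0,0,0],0]
    - [[0.055,0.03,0.001],[0,0,0],0]
    - [[0.055,0.03,0.0005],[0,0,0],0]
    - [[0.055,0.03,0.0005],[0,0,0],0]
    - [[0.055,0.03,0.0005],[0,0,0],0]
    - [[0.055,0.03,0.0005],[0,0,0],0]

```text
time: 4.1
eef_pos: [0.5044, 0.0831, 0.0298]
orientation: [-0.362, -3.119, -0.0]
wrist_force: [-5.4, -0.9, 15.2]
opening: 0.001
grasp_force: 7.5
```

Run:
```python
from station import r
import cv2,numpy as np
a=r.grab_frame("top")["img"][250:325,170:270,::-1];b=r.grab_frame("scene")["img"][200:275,190:290,::-1]
cv2.imwrite("pics/k.png",cv2.resize(np.hstack([a,b]),None,fx=4,fy=4,interpolation=cv2.INTER_CUBIC))
s=r.sense();print(s["eef_pos"],s["wrist_force"],s["time"])
```

```text
[0.50443027 0.08303793 0.02978972] [-4.8282496  -1.12472461 15.24276925] 4.2
```

View pics/k.png

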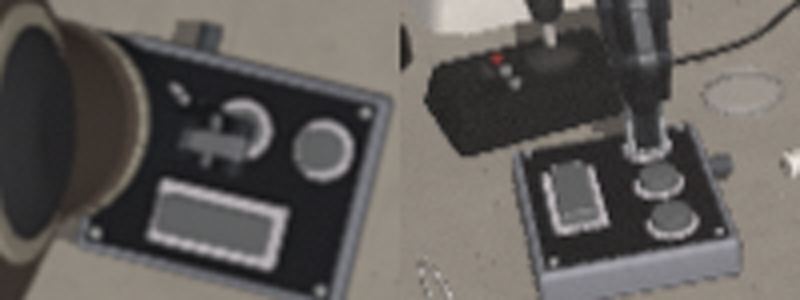

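Call:
arm_command:
  deltas:
    - [[0,0,0],[0,0,0],0]
    - [[0,0,0],[0,0,0],0]
    - [[0,0,0.018],[0,0,0],0]
    - [[0,0,0.035],[0,0,0],0]
    - [[0,0,0.035],[0,0,0],0]
    - [[-0.01,-0.042,0.035],[0,0,0],0]
    - [[-0.019,-0.082,0.035],[0,0,0],0]
    - [[-0.019,-0.082,0.035],[0,0,0],0]
    - [[-0.019,-0.082,0.035],[0,0,0],0]
    - [[-0.019,-0.082,0.015],[0,0,0],0]
    - [[-0.019,-0.082,0.005],[0,0,0],0]
    - [[-0.019,-0.082,0.0005],[0,0,0],0]
    - [[-0.019,-0.082,0],[0,0,0],0]
    - [[-0.019,-0.082,0],[0,0,0],0]
    - [[-0.019,-0.082,0],[0,0,0],0]
    - [[-0.019,-0.082,0],[0,0,0],0]

```text
time: 5.8
eef_pos: [0.4861, 0.0027, 0.0297]
orientation: [-0.36, -3.12, -0.002]
wrist_force: [-5.4, 0.9, 17.5]
opening: 0.001
grasp_force: 8.6
```

Call:
arm_command:
  deltas:
    - [[-0.019,0,0],[0,0,0],0]
    - [[0,0,0],[0,0,0],0]

```text
time: 6.0
eef_pos: [0.48, 0.0021, 0.0288]
orientation: [-0.359, -3.111, 0.0]
wrist_force: [-22.4, -3.2, 39.0]
opening: -0.002
grasp_force: 19.3
```

A slip there: the first row carried a stray 19 mm x shift while the key was down. The tip dragged about 6 mm and the force rose to 39 N. I'm lifting off now, and I'll check that the box is still intact.

Call:
arm_command:
  deltas:
    - [[0,0,0.018],[0,0,0],0]
    - [[0,0,0.04],[0,0,0],0]
    - [[0,0,0.082],[0,0,0],0]
    - [[0,0,0.082],[0,0,0],0]
    - [[0,-0.257,0.082],[0,0,27.4],0.066]
    - [[0,-0.257,0.082],[0,0,27.4],0.066]
    - [[0,-0.257,0.082],[0,0,27.4],0.066]
    - [[0,-0.257,0.082],[0,0,27.4],0.066]
    - [[0,-0.257,0.082],[0,0,27.4],0.066]
    - [[0,-0.257,0.082],[0,0,27.4],0.066]
    - [[0,-0.257,0.082],[0,0,27.4],0.066]
    - [[0,-0.257,0.082],[0,0,27.4],0.066]

```text
time: 7.2
eef_pos: [0.4861, -0.2548, 0.1101]
orientation: [0.387, -3.117, -0.002]
wrist_force: [-0.9, -0.2, 0.2]
opening: 0.769
grasp_force: 0.0
```

Run:
```python
from station import r
from h import *
from scipy.spatial.transform import Rotation as R
s=r.sense();p=s["eef_pos"];M=R.from_rotvec(s["orientation"]).as_matrix();print(p,M.round(3).tolist(),s["opening"],s["wrist_force"])
f=r.grab_frame("scene");g=r.grab_frame("top");o=(185,210)
k=cv2.resize(f["img"][o[1]:o[1]+75,o[0]:o[0]+100,::-1],None,fx=4,fy=4,interpolation=cv2.INTER_CUBIC)
b=cv2.resize(f["img"][250:400,255:355,::-1],None,fx=4,fy=4,interpolation=cv2.INTER_CUBIC)
t=cv2.resize(g["img"][255:330,340:440,::-1],None,fx=4,fy=4,interpolation=cv2.INTER_CUBIC)
q=((proj("scene",p)-[255,250]+.5)*4-.5).astype(int)[0];cv2.circle(b,q.tolist(),3,(0,0,255),1)
cv2.imwrite("pics/m.png",np.hstack([np.vstack([k,t]),b]))
```

```text
[ 0.48612202 -0.25483596  0.11007329] [[-0.97, -0.245, -0.001], [-0.245, 0.97, 0.001], [0.001, 0.001, -1.0]] 0.7689141561981883 [-0.90479881 -0.18390738  0.1597535 ]
```

View pics/m.png

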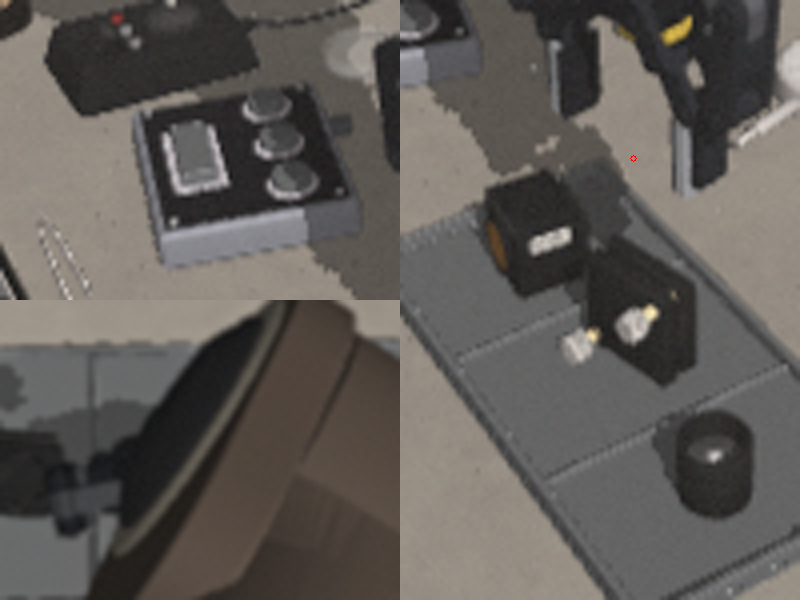

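Call:
arm_command:
  deltas:
    - [[0,-0.001,-0.03],[0,0,0],0.066]
    - [[0,-0.001,-0.055],[0,0,0],0.066]
    - [[0,-0.001,-0.075],[0,0,0],0.066]
    - [[0,-0.001,-0.09],[0,0,0],0.066]
    - [[0,-0.001,-0.098],[0,0,0],0.066]
    - [[0,-0.001,-0.098],[0,0,0],0.066]

```text
time: 7.9
eef_pos: [0.4861, -0.2555, 0.012]
orientation: [0.389, -3.116, -0.001]
wrist_force: [-0.5, 1.5, 0.4]
opening: 0.767
grasp_force: 0.0
```

Call:
arm_command:
  deltas:
    - [[0,0,0],[0,0,0],0.056]
    - [[0,0,0],[0,0,0],0.05]
    - [[0,0,0],[0,0,0],0.04]
    - [[0,0,0],[0,0,0],0.03]
    - [[0,0,0],[0,0,0],0.03]
    - [[0,0,0],[0,0,0],0.03]
    - [[0,0,0],[0,0,0],0.03]

```text
time: 8.6
eef_pos: [0.487, -0.2567, 0.014]
orientation: [-0.388, 3.116, -0.001]
wrist_force: [-0.9, 0.2, 6.1]
opening: 0.557
grasp_force: 60.9
```

Call:
arm_command:
  deltas:
    - [[0,0,0.01],[0,0,0],0.03]
    - [[0,0,0.03],[0,0,0],0.03]
    - [[0,0,0.06],[0,0,0],0.03]
    - [[0,0,0.09],[0,0,0],0.03]
    - [[0,0,0.125],[0,0,0],0.03]
    - [[0.02,0.035,0.125],[0,0,-3],0.03]
    - [[0.04,0.07,0.125],[0,0,-6],0.03]
    - [[0.06,0.105,0.125],[0,0,-9],0.03]
    - [[0.08,0.14,0.125],[0,0,-12],0.03]
    - [[0.093,0.173,0.125],[0,0,-13.2],0.03]
    - [[0.093,0.173,0.125],[0,0,-13.2],0.03]
    - [[0.093,0.173,0.125],[0,0,-13.2],0.03]
    - [[0.093,0.173,0.125],[0,0,-13.2],0.03]

```text
time: 9.9
eef_pos: [0.5789, -0.0846, 0.1382]
orientation: [-0.025, 3.141, -0.001]
wrist_force: [-0.0, -0.0, -1.4]
opening: 0.558
grasp_force: 61.5
```

Run:
```python
from station import r
from h import *
from scipy.spatial.transform import Rotation as R
s=r.sense();p=s["eef_pos"];M=R.from_rotvec(s["orientation"]).as_matrix();print(p,M.round(4).tolist(),s["opening"],s["grasp_force"],s["wrist_force"],s["time"])
yaw=np.arctan2(M[1,1],M[0,1])+np.pi/2
m0=T(0,0,yaw,[[.007,0,0]])[0]+p-[0,0,.010]
fr={n:r.grab_frame(n)["img"] for n in("scene","top")};pickle.dump(fr,open("f1.pkl","wb"))
def draw(n,o,w,h,k):
    im=cv2.resize(fr[n][o[1]:o[1]+h,o[0]:o[0]+w,::-1],None,fx=k,fy=k,interpolation=cv2.INTER_CUBIC)
    def ln(P,col):cv2.polylines(im,[((proj(n,P)-o+.5)*k-.5).round().astype(int).reshape(-1,1,2)],True,col,1)
    for x in(3,-17):ln(T(m0[0],m0[1],yaw,np.array([(x,-24,0),(x,24,0),(x,24,48),(x,-24,48)])*.001,m0[2]),(0,255,0) if x==3 else (0,255,255))
    t=np.linspace(0,6.28,30);ln(np.c_[.6895+0*t,-.081+.019*np.cos(t),.1515+.019*np.sin(t)],(0,0,255))
    return im
a=draw("scene",(270,160),120,110,5);b=draw("top",(265,130),80,80,5)[:,:200]
b=np.vstack([draw("top",(270,140),40,110,5)]);cv2.imwrite("pics/p.png",np.hstack([a,b]))
```

```text
[ 0.57888303 -0.08464734  0.13824593] [[-0.9999, -0.016, 0.0001], [-0.016, 0.9999, -0.0006], [-0.0, -0.0006, -1.0]] 0.5575604569297554 61.474481765180826 [-0.01705254 -0.00328759 -1.38091175] 9.9
```

View pics/p.png

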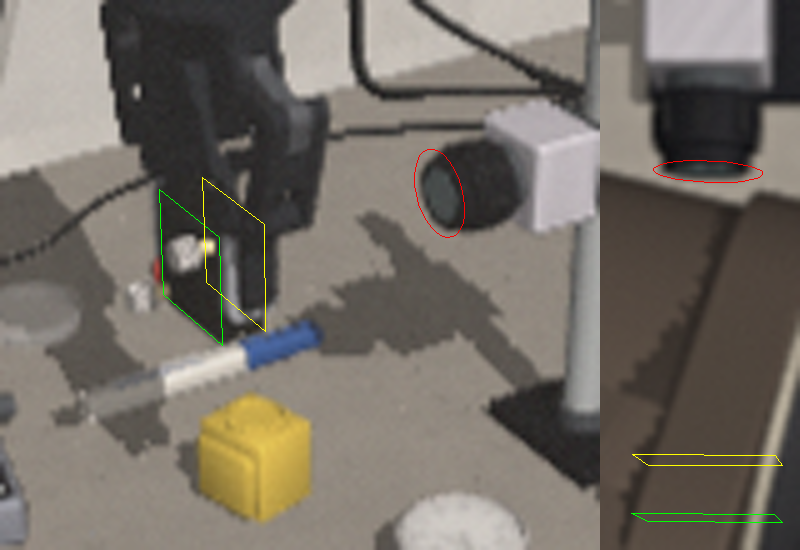

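```bash
cat > kn.py <<'E'
from h import *
from station import r
from scipy.spatial.transform import Rotation as R
fr=pickle.load(open("f1.pkl","rb"))
def blob(im,c,rad=5):
    g=im.astype(float).min(2);h=im.astype(float);yy,xx=np.mgrid[:480,:640]
    w=((xx-c[0])**2+(yy-c[1])**2<rad**2)*np.clip(g-110,0,None);return np.array([(w*xx).sum(),(w*yy).sum()])/w.sum(),int((w>0).sum())
S0=[np.array([285,300])+np.array(c)/5 for c in((140,158),(75,182))]
T0=[np.array([350,265])+np.array(c)/4 for c in((191,148),(110,157))]
S1=[np.array([270,160])+np.array(c)/5 for c in((185,250),(140,295))]
b0=[blob(d["scene"]["img"],c) for c in S0];t0=[blob(d["top"]["img"],c) for c in T0];b1=[blob(fr["scene"],c) for c in S1]
print(b0,t0,b1)
kl=lambda x:np.array([[x,.018,.042],[x,-.018,.006]])
m=[.4794,-.2578,3.3928]
P0=np.array([b[0] for b in b0]);Q0=np.array([b[0] for b in t0]);P1=np.array([b[0] for b in b1])
for x in(.011,.014,.017):
    print(x,"f0 scene",(P0-proj("scene",T(*m,kl(x),.004))).round(2).tolist(),"top",(Q0-proj("top",T(*m,kl(x),.004))).round(2).tolist())
    p=np.array([.57888,-.08465,.13825]);yaw=np.pi+.016;m0=T(0,0,yaw,[[.007,0,0]])[0]+p-[0,0,.010]
    print("  f1",(P1-proj("scene",T(m0[0],m0[1],yaw,kl(x),m0[2]))).round(2).tolist())
J=[(proj("scene",m0+np.eye(3)[i]*.001)-proj("scene",m0)).round(2) for i in range(3)];print(J)
E
python3 kn.py
python3 - <<'E'
import sys;sys.path.insert(0,'.')
import os;os.chdir('.')
from h import *
fr=pickle.load(open("f1.pkl","rb"));o=(290,190);k=8
im=fr["scene"][o[1]:o[1]+50,o[0]:o[0]+50,::-1]
im=(255*(im/255.)**.45).astype(np.uint8);im=cv2.resize(im,None,fx=k,fy=k,interpolation=cv2.INTER_CUBIC)
j=im.copy();p=np.array([.57888,-.08465,.13825]);yaw=np.pi+.016;m0=T(0,0,yaw,[[.007,0,0]])[0]+p-[0,0,.010]
for x in(3,-17):
  q=proj("scene",T(m0[0],m0[1],yaw,np.array([(x,-24,0),(x,24,0),(x,24,48),(x,-24,48)])*.001,m0[2]))
  cv2.polylines(j,[((q-o+.5)*k-.5).round().astype(int).reshape(-1,1,2)],True,(0,255,0) if x==3 else (0,255,255),1)
cv2.imwrite("pics/q.png",np.hstack([im,j]))
E
```

```text
[(array([313.59862947, 330.64855605]), 51), (array([299.54834055, 335.89321789]), 55)] [(array([397.92555332, 301.01207243]), 32), (array([377.92290249, 304.33106576]), 27)] [(array([307.55102041, 209.84633854]), 36), (array([297.48804781, 218.82868526]), 53)]
0.011 f0 scene [[-0.26, 1.46], [-0.87, 1.68]] top [[2.98, 2.82], [3.0, 3.23]]
  f1 [[-0.69, 0.33], [-2.56, 0.68]]
0.014 f0 scene [[1.04, 0.57], [0.39, 0.83]] top [[2.61, 1.28], [2.65, 1.75]]
  f1 [[0.67, -0.06], [-1.25, 0.29]]
0.017 f0 scene [[2.34, -0.32], [1.66, -0.02]] top [[2.24, -0.25], [2.3, 0.28]]
  f1 [[2.04, -0.45], [0.06, -0.1]]
[array([[ 0.44, -0.13]]), array([[-0.24, -0.21]]), array([[-0.01, -0.43]])]
```

View pics/q.png

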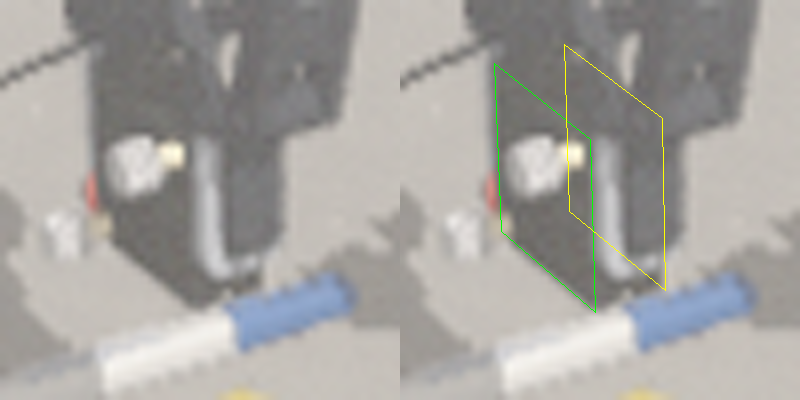

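Call:
arm_command:
  deltas:
    - [[0.0005,0.002,-0.0005],[0,0,0],0.03]
    - [[0.0005,0.002,-0.0005],[0,0,0],0.03]
    - [[0.0005,0.002,-0.0005],[0,0,0],0.03]
    - [[0.0005,0.002,-0.0005],[0,0,0],0.03]
    - [[0.0005,0.002,-0.0005],[0,0,0],0.03]
    - [[0.0005,0.002,-0.0005],[0,0,0],0.03]
    - [[0.0005,0.002,-0.0005],[0,0,0],0.03]
    - [[0.0005,0.002,-0.0005],[0,0,0],0.03]

```text
time: 10.8
eef_pos: [0.5799, -0.0814, 0.1373]
orientation: [0.027, -3.141, -0.0]
wrist_force: [0.9, 0.5, -1.9]
opening: 0.555
grasp_force: 61.5
```

Run:
```python
from station import r
s=r.sense();print(s["eef_pos"],abs(s["qd"]).max(),s["grasp_force"],s["opening"])
print(r.hand_in())
```

```text
[ 0.57986553 -0.08139146  0.13728933] 0.001544863884868915 61.470933593809605 0.5548696363150137
the job is handed in; nothing more can be done
None
```

Handed in, verdict unknown: the long, left and right keys were pressed in order, and the mirror mount is held still with the mirror about 10 cm from the lens on its axis, to an estimated 2–3 mm and 1–2° (final pose not re-imaged); a mistyped row dragged the held right key about 6 mm sideways at up to 39 N (z) as I was letting it up, and all keys looked up afterwards.

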